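# Cap the sample canister without crossing its threads

### The arm

A 6-joint arm with a two-finger parallel gripper is mounted at the origin on the work surface. World frame = base frame: x ahead of the robot, y to its left, z up, the work surface at z = 0. Lengths are in m, angles in rad, forces in N, time in s.
With the tool pointing down it reaches from about 0.35 to 0.8 m from the base axis. Payload 7.3 kg.
Tool frame: the origin (TCP) lies on the centre line of the jaws, within the pads' length; the fingertips stand 11 mm ahead of it and the grasp point (between the pads) lies 8 mm behind it; z points along the fingers, y is the direction in which the jaws open and shut (so a half turn about z gives the same grasp; the last joint's range is limited). The gripper opens to 85 mm and grips with 20 to 120 N. Pads are 22 mm wide; open, the fingers measure 114 mm over their backs; the gripper's body (76 mm by 85 mm) begins 54 mm behind the grasp point. The pads swing forward as they close: fully open they stand 13 mm farther back than shut.
Start: joints at [-1.321, 0.342, 1.524, -0, 1.275, -0.146], TCP at [0.202, -0.484, 0.21] pointing down, gripper open.
Joint ranges: [-2.53, 2.53], [-0.77, 2.02], [0.04, 2.7], [-1, 4.14], [0.28, 2.66], [-3.11, 3.11]. Speed limits (rad/s): [2.57, 2.57, 3.14, 3.14, 3.14, 3.14].

### API

Orientations are given as a rotation vector (axis times angle).
In Python, from bench import arm gives the robot as it stands. The module is installed in compiled form; this text tells all that it offers. Calls block until the motion is done:
- arm.goto(position, orientation): joint-space move of the TCP to a pose.
- arm.movel(position, orientation=None, speed=0.15, guard=None): straight line of the TCP; orientation=None keeps the orientation; speed is the mean speed in m/s. With guard (N) it stops when the force on the tool has changed by that much, and returns True; else False.
- arm.move_joints(angles): joint-space move.
- arm.set_gripper(opening, squeeze=None): opening from 0.0 (shut) to 1.0 (fully open); squeeze is the grip in N (None keeps the last); returns when the fingers have stopped.
- arm.dwell(seconds).
- arm.inverse_kinematics(position, orientation): joint angles nearest the present ones, or None.
- arm.read_state(): the state.
- arm.capture(name): name is "scene" or "side" or "wrist"; returns a dict with "color" (480x640x3 uint8, red, green, blue), "range_z" (480x640 float32, m along the optical axis (not along the pixel's ray), 0 where there is no reading), "mtx" (3x3 intrinsics, pixels), "rvec" (rotation vector, rad) and "tvec" (3), from world to camera coordinates, as OpenCV has them; the wrist camera has in their place "tool_from_camera" (4x4, takes a point from camera to tool coordinates, whose origin is the TCP and whose axes are the flange's). Camera axes: x right, y down, z forward; pixel columns grow to the right and rows downward; lengths in m; the calibration is good to about 2 mm. A picture is of the moment at which its call begins: read the wrist's pose just before it.
A pose or a line that the arm cannot do raises arm.PlanningError and nothing moves.
- arm.job_done(): hands the job in, once; it reports no verdict.
The state is a dict: "time": time; "joint_positions": joint angles; "joint_vel": joint speeds; "tau": joint torques, N m; "ee_pos": TCP position; "tool_rot": TCP orientation; "ft_force": force on the tool from outside, world axes, zero at the start; "ft_torque": the same for the moment, N m; "width": opening from 0.0 (shut) to 1.0 (fully open).
Only numpy, scipy, OpenCV 4.12 (cv2) and the standard library are available. Lean on these libraries where they do the work, as an engineer would, in place of code of your own. Each camera call takes 0.05 s, during which the arm holds its last target.

### The job

Screw the blue cap onto the open sample canister in the sprung capping stand: set it level on the mouth, start it gently, and turn it clockwise (seen from above) until it is fully home, then let go. If it binds early while it still sits high, the threads are crossed: stop, back it off anticlockwise until you feel it drop into the thread, and start again, never forcing the turn or pressing hard. Leave everything else on the bench as it is.

Things in the scene. Friction and masses are not known exactly. Their poses are not given: they have to be found in the camera images.
- cap: Loose blue screw cap, about 120 g, upright on the bench. Origin: centre of its underside, z up along its axis. Skirt 62 mm in diameter and 30 mm high, open below (28 mm inner radius, closed from 26.5 mm up); on it a round ribbed grip knob 44 mm in diameter, 32 mm high, with a white disc on top: 62 mm tall in all. It may start left or right of the canister.
- cap_knob (a point): Point on the cap's axis 52 mm above its underside, 10 mm below the knob's top and 22 mm above the skirt's shoulder: a good height to grip the knob, across its diameter, firmly (30 to 40 N does no harm), at any yaw.
- cap_lugs (a point): Point on the cap's axis 4 mm above its underside, in the plane of three round lugs inside the skirt (5 mm thick, 120 degrees apart, reaching in to a 20 mm radius) that run in the canister's thread. Nothing outside shows at which angle they are.
- stand: Grey round foot of the capping stand, 116 mm in diameter, 22 mm high, fixed to the bench, placed differently each time; origin under its centre. Above it a sprung plate with a rubber collar holds the canister, a metal pot 75 mm in diameter.
- mouth (a point): Centre of the canister's mouth, top of its neck, z up; about 157 mm above the bench (less when the stand is pressed). Neck: tube 38 mm in outer diameter, its top 5 mm tapered to 30 mm. Cap's underside below this point: about 9.5 mm when the lugs lie on top of the thread (4.5 on the lips), 17 to 18.5 mm when dropped into a start, about 24.5 mm when fully home.
- thread_top (a point): Point on the neck's axis 8 mm below the mouth, level with the flat top of the coarse three-start thread (outer diameter 52 mm). Starts are 120 degrees apart, about 15 degrees wide; their angle differs each time and is not measured. Just anticlockwise of each start a lip stands 5 mm up: clockwise, lugs on top jam on a lip within 90 degrees. That is crossed.
- thread_start (a point): Point on the neck's axis 17.5 mm below the mouth, level with the cap's underside once started. Backed off anticlockwise, at most 110 degrees from the lip, lightly pressed, the cap drops about 8 mm into a start; 15 degrees on it meets a wall. From there clockwise it sinks 0.08 mm per degree and stops solidly after 80 to 95 degrees: home. Friction under a 3 N press: below 0.1 N m.
- nest_press (a joint): How far the sprung stand is pressed down, in m: 0 free, 0.022 at the end of its travel. It begins to give at about 1 N and takes 0.5 N more per mm. More than 0.015 (about 8.5 N) is pressing too hard.
- nest_twist (a joint): How far the canister in its sprung rubber collar is twisted along by the cap, in rad: 0 at rest, positive clockwise seen from above, spring 1.8 N m per rad, returning to 0 when let go. More than 0.28 either way (about 0.5 N m) is forcing the thread; 0.1 to 0.18 is plain resistance, and snug enough at home.
- pipette: Bystander: grey pipette lying on the bench, 230 mm long, 22 mm high, origin under its middle.
- tips_yellow: Bystander: yellow tip box, 85 x 122 mm, 58 mm high; origin under its centre.
- tips_orange: Bystander: orange tip box, 85 x 122 mm, 58 mm high; origin under its centre.
- mouse: Bystander: black computer mouse, 105 x 62 mm, 34 mm high, on a thin grey mat.
- handset: Bystander: black handset, 150 x 44 mm, 24 mm high, origin under its centre.
- spare_cap: Bystander: small blue bottle cap, 32 mm in diameter, 12 mm high; not the cap for the canister.
- beaker: Bystander: clear beaker, 70 mm in diameter, 85 mm high; origin under its centre.
Mind the look-alikes: they are no part of the job. Of the things that look like the cap, the middle-sized one is meant.

How it is judged:
By the outcome, as a careful person would: the job done as asked, in the order asked, and still so for the second after the job is handed in, with the robot touching nothing.
It also fails if it takes over 72 s, if anything falls off the work surface, if the arm or the gripper's body presses on something with over 40 N, if the wrist force passes 120 N, or if a joint passes its speed limit or range.

## Working session

There is one attempt and no reset: what is moved stays moved. The work goes in short steps, each a Python script; the robot and the scene stay as the last script left them, time stands still between calls to the robot, and variables do not carry over. Pictures are saved under pics/ and viewed, and the job is handed in when it is done.

```bash
mkdir -p pics; cat > h.py <<'E'
from bench import arm
import numpy as np, cv2
def cap(n,f):
    s=arm.read_state(); d=arm.capture(n); cv2.imwrite('pics/'+f+'.png',d['color'][:,:,::-1]); 
    np.savez('pics/'+f+'.npz',ee=s['ee_pos'],rot=s['tool_rot'],**d); return d
def world(d,u,v,z=None):
    R,_=cv2.Rodrigues(np.array(d['rvec'],float)); t=np.array(d['tvec'],float).ravel()
    zz=d['range_z'][int(v),int(u)]
    ray=np.linalg.inv(d['mtx'])@[u,v,1]
    c=-R.T@t; dr=R.T@ray
    if z is not None: return c+dr*(z-c[2])/dr[2]
    return c+dr*zz
E
python3 - <<'E'
from h import *
cap('scene','scene1');cap('side','side1')
s=arm.read_state();print(s)
E
```

```text
{'time': 0.1, 'joint_positions': array([-1.32099345e+00,  3.42668251e-01,  1.52489081e+00,  2.59373171e-05,
        1.27544229e+00, -1.45979067e-01]), 'joint_vel': array([ 0.00115966, -0.00134128, -0.00186935,  0.00017509, -0.00033214,
        0.00017315]), 'tau': array([ 1.62399680e-03, -4.34446907e+01, -2.46490109e+01, -1.78599789e-04,
        4.71735126e-03,  3.53246196e-05]), 'ee_pos': array([ 0.20234545, -0.48402224,  0.20919831]), 'tool_rot': array([-3.07890117e+00, -6.17354612e-01,  7.58666206e-05]), 'ft_force': array([0.72148642, 0.21854928, 0.51407782]), 'ft_torque': array([ 0.00569741, -0.04221172,  0.03139238]), 'width': 1.0016739933247556}
```

View pics/scene1.png

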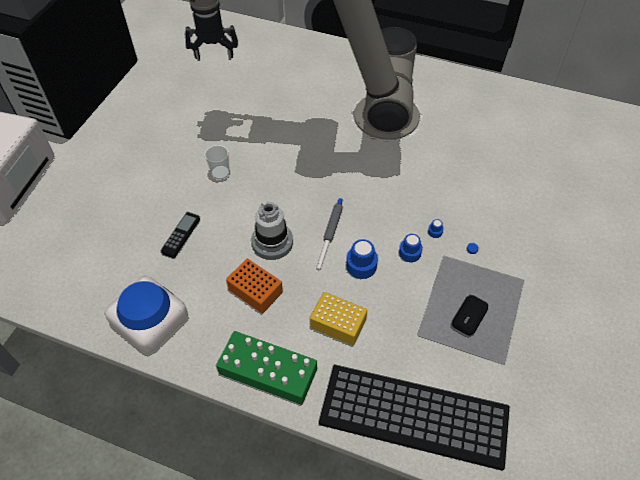

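View pics/side1.png

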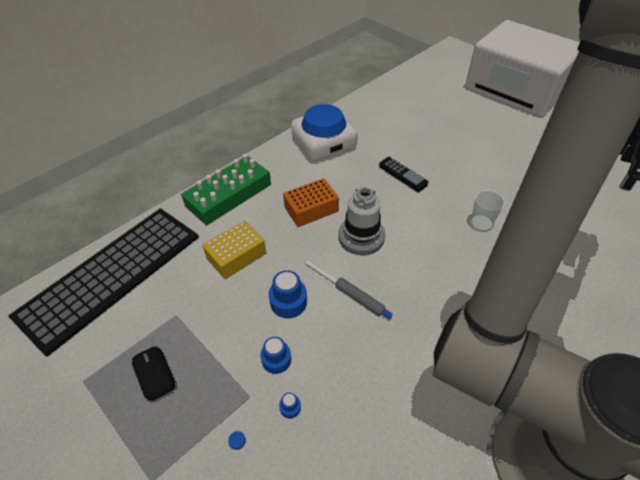

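The candidates in the scene image are the large cap at (362,257), the middle one at (411,247), the small one at (436,228), and a flat spare cap at (473,248). The middle one fits the description. I'll confirm its size in an enlarged crop.

```bash
python3 - <<'E'
from h import *
d=dict(np.load('pics/scene1.npz')); e=dict(np.load('pics/side1.npz'))
a=cv2.resize(d['color'][190:290,330:490],None,fx=5,fy=5,interpolation=2)[:,:,::-1]
cv2.imwrite('pics/crop1.png',a)
b=cv2.resize(d['color'][190:270,235:310],None,fx=7,fy=7,interpolation=2)
c=cv2.resize(e['color'][170:260,325:400],None,fx=6,fy=6,interpolation=2)
c=cv2.copyMakeBorder(c,0,20,0,0,0)
cv2.imwrite('pics/crop2.png',np.hstack([b[:560],c[:560]])[:,:,::-1] if c.shape[0]>=560 else cv2.hconcat([b[:c.shape[0]],c])[:,:,::-1])
# blue masks & point clouds
for nm,D in(('scene',d),('side',e)):
    hsv=cv2.cvtColor(D['color'],cv2.COLOR_RGB2HSV)
    m=((hsv[...,0]>105)&(hsv[...,0]<130)&(hsv[...,1]>130)).astype(np.uint8)
    n,l,st,ce=cv2.connectedComponentsWithStats(m)
    for i in range(1,n):
        if st[i,4]<30: continue
        vs,us=np.nonzero(l==i)
        P=np.array([world(D,u,v) for u,v in zip(us,vs)])
        print(nm,ce[i].round(),st[i],P.min(0).round(3),P.max(0).round(3))
E
```

```text
scene [435. 231.] [428 220  15  18 161] [ 0.387  0.251 -0.003] [0.425 0.29  0.048]
scene [410. 250.] [399 234  23  28 396] [ 0.471  0.195 -0.   ] [1.485 0.353 1.417]
scene [362. 263.] [347 240  31  39 753] [ 0.545  0.073 -0.002] [1.485 0.353 1.417]
scene [472. 248.] [467 243  11  11  94] [0.408 0.353 0.   ] [1.485 0.394 1.417]
scene [142. 305.] [ 117  282   53   48 2001] [ 0.87  -0.394  0.065] [1.485 0.353 1.417]
side [323. 121.] [ 302  104   44   33 1125] [ 0.101 -0.388  0.068] [0.982 0.461 0.902]
side [288. 299.] [ 269  272   37   46 1039] [0.101 0.075 0.003] [0.616 0.461 0.902]
side [387. 314.] [383 310   9   8  49] [ 0.391 -0.018  0.012] [ 0.411 -0.007  0.021]
side [276. 359.] [261 338  30  35 597] [0.101 0.195 0.003] [0.519 0.461 0.902]
side [290. 408.] [280 396  20  22 260] [0.378 0.251 0.005] [0.414 0.29  0.044]
side [236. 440.] [229 432  16  17 221] [0.101 0.367 0.005] [0.435 0.461 0.902]
```

View pics/crop1.png

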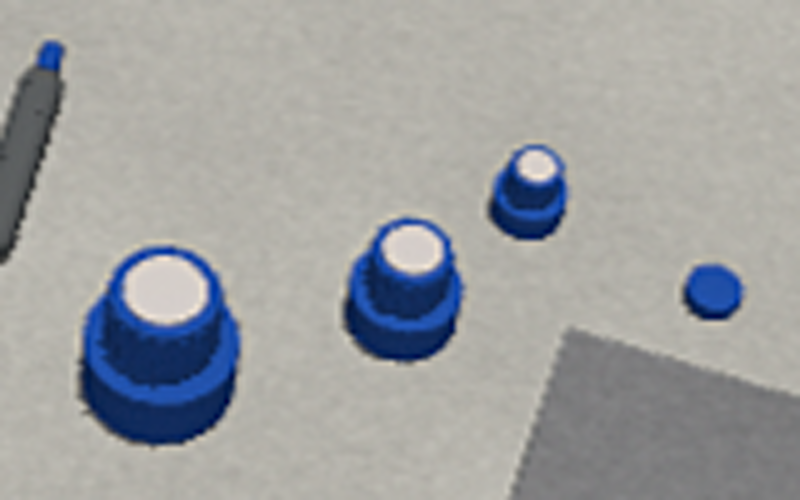

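View pics/crop2.png

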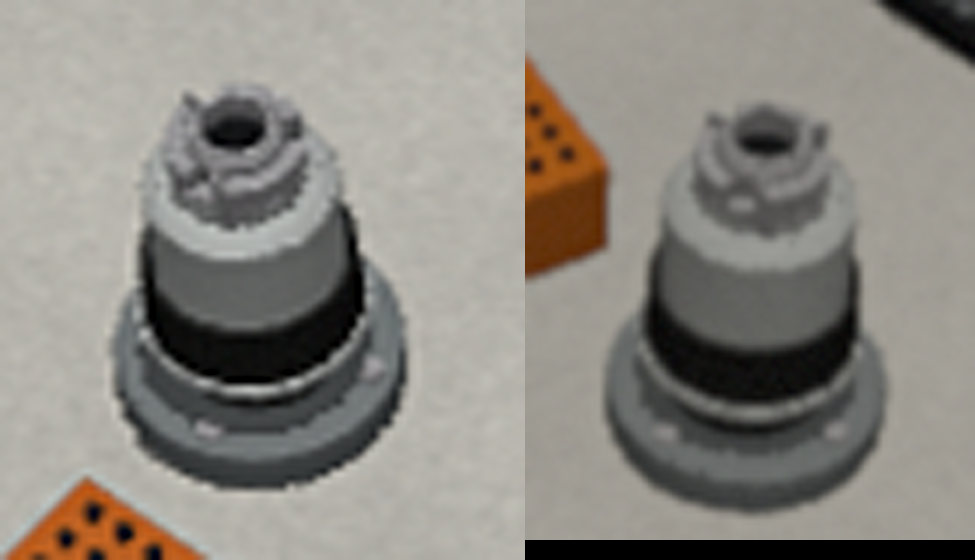

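The crop confirms it: the middle cap at scene (411,247) has about a 62 mm skirt. The large one is about 80 mm, the small one about 38 mm, and the spare is flat. Next I'll localise it and take wrist views of the mouth and the cap.

```bash
cat >> h.py <<'E'
from scipy.spatial.transform import Rotation as Ro
def down(yaw): return (Ro.from_euler('z',yaw)*Ro.from_euler('x',np.pi)).as_rotvec()
def wworld(d,u,v,z,ee,rot):
    T=d['tool_from_camera']; R=Ro.from_rotvec(rot).as_matrix()
    c=R@T[:3,3]+ee; dr=R@T[:3,:3]@(np.linalg.inv(d['mtx'])@[u,v,1])
    return c+dr*(z-c[2])/dr[2]
E
python3 - <<'E'
from h import *
d=dict(np.load('pics/scene1.npz')); e=dict(np.load('pics/side1.npz'))
print(world(d,412.6,239.4,.062)); 
print(world(d,268.3,208.1,.157),world(e,365,192,.157))
# white disc in side
hsv=cv2.cvtColor(e['color'],cv2.COLOR_RGB2HSV)[335:365,258:292]; 
v,u=np.nonzero((hsv[...,2]>190)&(hsv[...,1]<40)); print(u.mean()+258,v.mean()+335,len(u),world(e,u.mean()+258,v.mean()+335,.062))
w=arm.capture('wrist'); print(w['tool_from_camera'].round(4),w['mtx'])
for p in([.49,.225,.25],[.52,-.1,.33]):
  for y in np.arange(-3,3.1,.75):
    q=arm.inverse_kinematics(p,down(y)); print(y,None if q is None else np.round(q,2))
E
```

```text
[0.49171642 0.22530641 0.062     ]
[ 0.59732842 -0.14071987  0.157     ] [ 0.59448095 -0.14302896  0.157     ]<stdin>:7: RuntimeWarning: Mean of empty slice.
  ret = ret.dtype.type(ret / rcount)
Traceback (most recent call last):
  File "h.py", line 8, in world
    zz=d['range_z'][int(v),int(u)]
                    ~~~^^^
ValueError: cannot convert float NaN to integer
```

```bash
python3 - <<'E'
from h import *
w=arm.capture('wrist'); print(w['tool_from_camera'].round(4),w['mtx'])
for p in([.491,.225,.25],[.596,-.142,.33]):
  for y in np.arange(-3,3.1,.75):
    q=arm.inverse_kinematics(p,down(y)); print(y,None if q is None else np.round(q,2))
E
```

```text
[[ 6.000e-04 -9.452e-01 -3.264e-01  8.330e-02]
 [ 1.000e+00  6.000e-04  1.000e-04  5.000e-04]
 [ 1.000e-04 -3.264e-01  9.452e-01 -1.632e-01]
 [ 0.000e+00  0.000e+00  0.000e+00  1.000e+00]] [[365.91811858   0.         317.02477249]
 [  0.         365.91811858 239.50398194]
 [  0.           0.           1.        ]]
-3.0 [ 0.29  0.34  1.41  0.    1.39 -1.42]
-2.25 [ 0.29  0.34  1.41  0.    1.39 -2.17]
-1.5 [ 0.29  0.34  1.41  0.    1.39 -2.92]
-0.75 [ 0.29  0.34  1.41 -0.    1.39  2.61]
0.0 [ 0.29  0.34  1.41 -0.    1.39  1.86]
0.75 [ 0.29  0.34  1.41 -0.    1.39  1.11]
1.5 [ 0.29  0.34  1.41 -0.    1.39  0.36]
2.25 [ 0.29  0.34  1.41 -0.    1.39 -0.39]
3.0 [ 0.29  0.34  1.41  0.    1.39 -1.14]
-3.0 [-0.36  0.46  1.02  0.    1.66 -2.07]
-2.25 [-0.36  0.46  1.02 -0.    1.66 -2.82]
-1.5 [-0.36  0.46  1.02 -0.    1.66  2.71]
-0.75 [-0.36  0.46  1.02 -0.    1.66  1.96]
0.0 [-0.36  0.46  1.02 -0.    1.66  1.21]
0.75 [-0.36  0.46  1.02 -0.    1.66  0.46]
1.5 [-0.36  0.46  1.02  0.    1.66 -0.29]
2.25 [-0.36  0.46  1.02  0.    1.66 -1.04]
3.0 [-0.36  0.46  1.02  0.    1.66 -1.79]
```

```bash
python3 - <<'E'
from h import *
q=arm.inverse_kinematics([.596,-.142,.26],down(0)); print(q)
arm.move_joints(q); cap('wrist','m1'); print(arm.read_state()['time'],arm.read_state()['ee_pos'])
q=np.array(q); q[5]-=np.pi; arm.move_joints(q); cap('wrist','m2'); s=arm.read_state(); print(s['time'],s['ee_pos'],s['ft_force'],s['ft_torque'])
import numpy as np
cv2.imwrite('pics/m12.png',cv2.hconcat([cv2.imread('pics/m%d.png'%i)[60:440,130:510] for i in(1,2)]))
E
```

```text
[-3.58917357e-01  4.79036518e-01  1.17292081e+00 -4.44089210e-16
  1.48963532e+00  1.21187897e+00]
2.1 [ 0.59562884 -0.14301205  0.2599238 ]
4.8 [ 0.59599233 -0.14202142  0.26001465] [-0.03115593  0.27822181 -0.49611242] [ 0.04420749  0.06648688 -0.0040979 ]
```

View pics/m12.png

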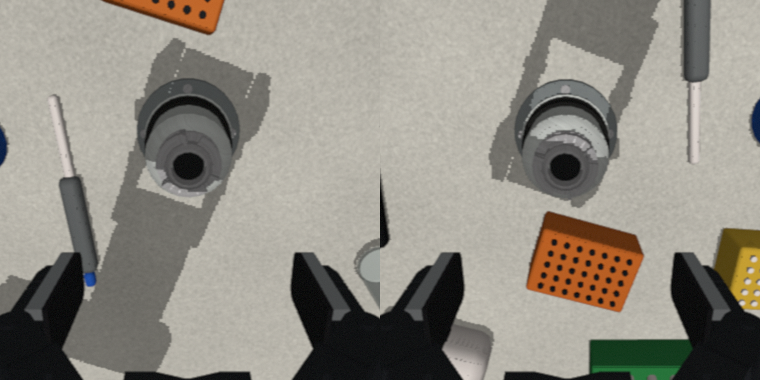

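```bash
python3 - <<'E'
from h import *
out=[]
for i in(1,2):
    d=dict(np.load('pics/m%d.npz'%i)); c=d['color'][180:270,270:360]
    g=cv2.cvtColor(c,cv2.COLOR_RGB2GRAY); 
    m=(g<45).astype(np.uint8); n,l,st,ce=cv2.connectedComponentsWithStats(m)
    k=[j for j in range(1,n) if 150<st[j,4]<3000]
    for j in k:
        u,v=ce[j]+[270,180]; print(i,u,v,st[j],d['range_z'][int(v),int(u)],wworld(d,u,v,.157,d['ee'],d['rot']))
    # depth-based: points with z>.150
    R=Ro.from_rotvec(d['rot']).as_matrix(); T=d['tool_from_camera']
    vv,uu=np.mgrid[180:270,270:360]; z=d['range_z'][180:270,270:360]
    P=np.stack([(uu-d['mtx'][0,2])/d['mtx'][0,0]*z,(vv-d['mtx'][1,2])/d['mtx'][1,1]*z,z],-1).reshape(-1,3)
    W=(R@(T[:3,:3]@P.T+T[:3,3:])).T+d['ee']
    q=W[(W[:,2]>.153)&(W[:,2]<.165)]; print(len(q),q[:,2].max(),np.percentile(q[:,2],[10,50,90]),(q.max(0)+q.min(0))/2,q.max(0)-q.min(0),q.mean(0))
    out.append(cv2.resize(c,None,fx=4.4,fy=4.4,interpolation=2))
cv2.imwrite('pics/mz.png',np.hstack(out)[:,:,::-1])
E
```

```text
1 318.1362229102167 225.79411764705884 [ 33  33  31  27 646] 0.29032135 [ 0.59831776 -0.1446238   0.157     ]
673 0.15796750628511452 [0.15338079 0.15538435 0.15658804] [ 0.60014297 -0.14639791  0.15548785] [0.04248598 0.0445402  0.00495931] [ 0.59781333 -0.14527105  0.1551918 ]
2 314.80817610062894 226.89150943396226 [ 30  34  30  27 636] 0.2907345 [ 0.59288318 -0.14451396  0.157     ]
666 0.15777883813542398 [0.15348088 0.15542336 0.15669785] [ 0.59900962 -0.14634217  0.15539247] [0.04297686 0.04338346 0.00477274] [ 0.59332336 -0.14442965  0.15523302]
```

View pics/mz.png

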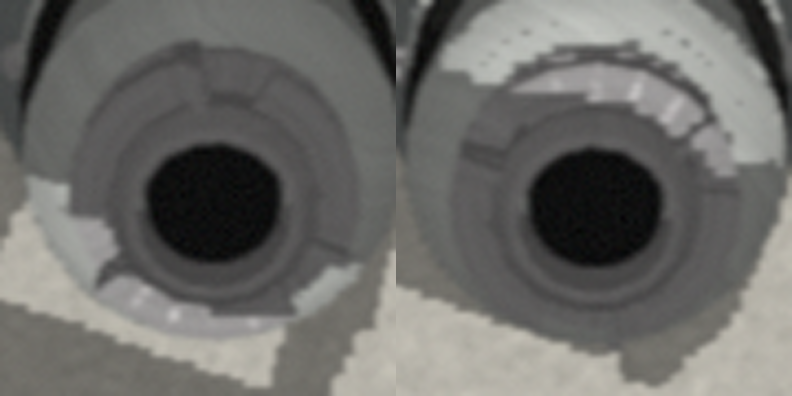

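```bash
python3 - <<'E'
from h import *
from h import arm
for _ in range(4):
    s=arm.read_state(); print(s['time'],s['ee_pos'],s['joint_positions'],s['ft_force'],s['ft_torque'][2])
    arm.dwell(.05)
q=arm.inverse_kinematics([.5956,-.1446,.26],down(np.pi/2)); print(q)
arm.move_joints(q); arm.dwell(.2)
cap('wrist','m3'); s=arm.read_state(); print(s['time'],s['ee_pos'])
for i in (1,2,3):
    d=dict(np.load('pics/m%d.npz'%i)); c=d['color'][170:280,260:370]
    if i==3: d['ee']=s['ee_pos']
    if i==1: d['ee']=np.array([.596,-.142,.26])
    m=(cv2.cvtColor(c,cv2.COLOR_RGB2GRAY)<45).astype(np.uint8); n,l,st,ce=cv2.connectedComponentsWithStats(m)
    for j in range(1,n):
        if 150<st[j,4]<3000:
            u,v=ce[j]+[260,170]; w=wworld(d,u,v,.1455,d['ee'],d['rot'])
            print(i,u,v,w,Ro.from_rotvec(d['rot']).inv().apply(w-d['ee']))
E
```

```text
4.8 [ 0.59599233 -0.14202142  0.26001465] [-3.58943413e-01  4.78997779e-01  1.17294458e+00 -2.06968040e-05
  1.48960671e+00 -1.92942968e+00] [-0.03115593  0.27822181 -0.49611242] -0.004097898009750573
4.85 [ 0.59598872 -0.14201694  0.25998937] [-3.58948703e-01  4.79047994e-01  1.17293057e+00 -2.29449213e-06
  1.48964550e+00 -1.92947431e+00] [ 0.64945994 -0.57768906 -0.8127429 ] 0.018272605691441738
4.9 [ 0.5960103  -0.14201346  0.26000367] [-3.58925308e-01  4.79035393e-01  1.17291284e+00 -1.24471185e-05
  1.48960392e+00 -1.92956005e+00] [0.07456516 0.04175682 0.27045823] 0.08563151067629228
4.95 [ 0.59599089 -0.14200024  0.26001073] [-3.58924254e-01  4.79020724e-01  1.17291781e+00  2.30497097e-06
  1.48966406e+00 -1.92956858e+00] [-0.39882528  0.29622793 -0.0921308 ] -0.005509083789323218
[-0.36315031  0.47948065  1.17219993  0.          1.48991208 -0.36315031]
6.65 [ 0.59560548 -0.14461328  0.26001361]
1 283.0446927374302 182.27932960893855 [ 0.62975933 -0.11700988  0.1455    ] [ 0.03377146 -0.02504664  0.11448407]
1 352.5965909090909 182.1193181818182 [ 0.62986203 -0.16998451  0.1455    ] [0.0339253  0.02792786 0.1144951 ]
1 318.1362229102167 225.79411764705884 [ 0.59512715 -0.14376101  0.1455    ] [-0.00083488  0.00173791  0.11450064]
2 281.02906976744185 182.65697674418604 [ 0.56117464 -0.17026085  0.1455    ] [ 0.03479457 -0.0282081   0.11451249]
2 349.26190476190476 182.36904761904762 [ 0.56094978 -0.11826792  0.1455    ] [0.03504398 0.02378472 0.1145111 ]
2 314.80817610062894 226.89150943396226 [ 0.59642195 -0.14458421  0.1455    ] [-0.00044062 -0.00251483  0.11451256]
3 352.71005917159766 182.19526627218934 [ 0.62214411 -0.11088597  0.1455    ] [0.03371533 0.02655145 0.11451417]
3 317.9007874015748 225.54173228346457 [ 0.59568951 -0.14538819  0.1455    ] [-7.76540480e-04  8.33506773e-05  1.14513598e-01]
```

```bash
python3 - <<'E'
from h import *
C=[.4917,.2253]
q=arm.inverse_kinematics([*C,.15],down(np.pi/2)); print(q)
arm.move_joints(q); arm.dwell(.15); cap('wrist','c1'); s=arm.read_state(); print(s['time'],s['ee_pos'])
d=dict(np.load('pics/c1.npz')); g=cv2.cvtColor(d['color'],cv2.COLOR_RGB2HSV)
m=((g[...,2]>185)&(g[...,1]<30)).astype(np.uint8); n,l,st,ce=cv2.connectedComponentsWithStats(m)
for j in range(1,n):
    if st[j,4]>300:
        u,v=ce[j]; print(u,v,st[j],wworld(d,u,v,.062,s['ee_pos'],s['tool_rot']))
E
```

```text
[ 2.87926550e-01  4.25299760e-01  1.57087913e+00 -4.44089210e-16
  1.14541377e+00  2.87926550e-01]
8.3333 [0.49235295 0.22454712 0.15014947]
120.46904647532125 101.28254473399784 [    0     0   337   266 33308] [0.36554442 0.315287   0.062     ]
629.8341708542714 67.16834170854271 [620  37  20  51 398] [0.68749695 0.33497328 0.062     ]
489.2313903978858 221.7709220378799 [  332   112   308   282 27244] [0.61490838 0.23444979 0.062     ]
267.87305122494433 169.0556792873051 [251 149  31  42 449] [0.45833061 0.27199135 0.062     ]
191.28992248062016 170.11162790697674 [177 156  29  29 645] [0.40608267 0.27132838 0.062     ]
169.72386058981232 207.09383378016085 [154 194  36  26 373] [0.38795794 0.24546064 0.062     ]
270.9871598899419 264.7997554264751 [ 228  223   89   81 3271] [0.45748643 0.2012911  0.062     ]
307.6523316062176 366.3145941278066 [  195   303   209   117 11580] [0.48393965 0.11044096 0.062     ]
127.2462962962963 367.35185185185185 [ 89 346  66  48 540] [0.33490798 0.10962084 0.062     ]
13.206303724928366 393.79441260744983 [   0  348   42   91 1396] [0.23342018 0.08272466 0.062     ]
420.17331932773106 387.218487394958 [405 363  35  43 952] [0.5787756  0.08909053 0.062     ]
401.2818705957719 428.16271620755924 [ 364  413   75   40 1561] [0.56612314 0.04460213 0.062     ]
627.7528409090909 424.0994318181818 [608 412  32  33 352] [0.76525383 0.04889312 0.062     ]
119.91082802547771 470.11146496815286 [104 458  33  22 314] [ 0.30857855 -0.00511503  0.062     ]
```

View pics/c1.png

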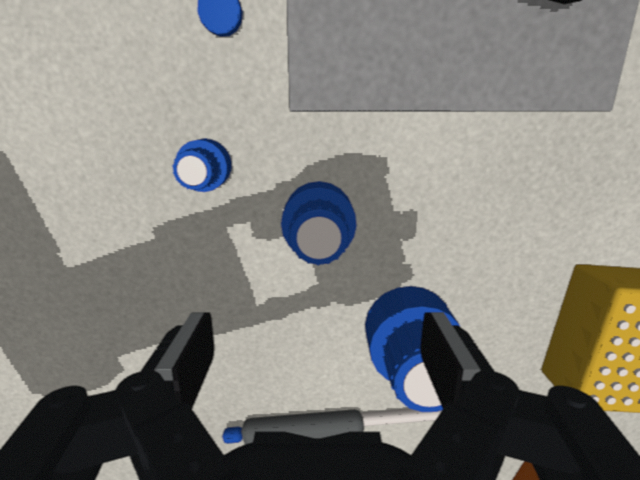

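The shaded disc of the middle cap is at (319,239) in the wrist image, which puts the cap axis at about (0.493, 0.2226). The neighbours clear the fingers. I'll grip, open, turn 90° and regrip to centre it, then lift.

```bash
python3 - <<'E'
from h import *
C=[.4933,.2226]
T=lambda: arm.read_state()['time']
arm.movel([*C,.10],down(np.pi/2),speed=.15)
print(arm.movel([*C,.044],speed=.1,guard=8),T())
arm.set_gripper(0.0,squeeze=20); s=arm.read_state(); print('w',s['width'],s['time'])
arm.set_gripper(.8); print(T())
q=np.array(arm.inverse_kinematics([*C,.044],down(0))); print(q)
arm.move_joints(q); print(T())
arm.set_gripper(0.0,squeeze=35); s=arm.read_state(); print('w',s['width'],s['time'],s['ee_pos'],s['ft_force'])
arm.movel([*C,.27],speed=.2); s=arm.read_state(); print(s['width'],s['time'],s['ft_force'])
cap('wrist','g1')
E
```

```text
False 9.525
w 0.0010189044060736057 10.2917
10.95
[ 2.82248864e-01  5.58356839e-01  1.68634726e+00 -4.44089210e-16
  8.96888550e-01  1.85304519e+00]
12.35
w -0.00021519268849337425 13.0 [0.49331177 0.22257706 0.04400272] [-0.15140434 -0.15974087  0.37308521]
0.0006236050176607914 14.2833 [ 0.25192933 -0.46797201  0.25426   ]
```

View pics/g1.png

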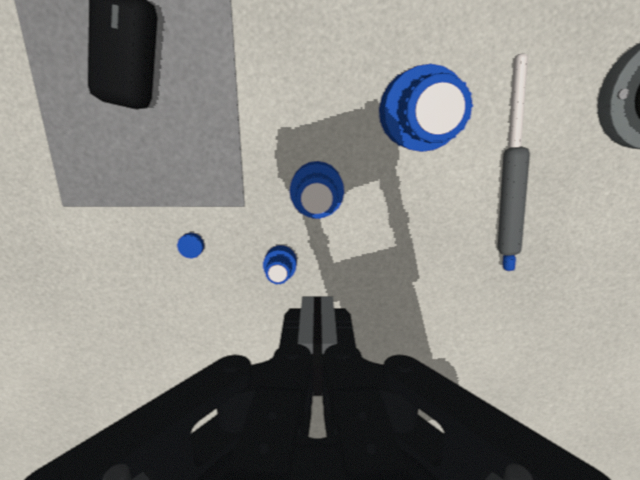

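The gripper closed on nothing, and the cap is still standing at (317,198), directly under the tool. I'll check where the pads really are using the depth image.

```bash
python3 - <<'E'
from h import *
for f,pts in(('g1',[(317,198),(317,180),(317,212),(300,190),(308,300),(308,310),(308,330),(308,345),(317,305),(295,320),(308,360)]),('c1',[(319,239),(319,200),(319,180),(320,262),(205,320),(200,340),(180,370),(190,350)])):
    d=dict(np.load('pics/%s.npz'%f)); R=Ro.from_rotvec(d['rot']); print(f,d['ee'])
    for u,v in pts:
        z=d['range_z'][v,u]; p=d['tool_from_camera']@[(u-d['mtx'][0,2])/d['mtx'][0,0]*z,(v-d['mtx'][1,2])/d['mtx'][1,1]*z,z,1]
        print(u,v,round(float(z),4),d['color'][v,u],p[:3].round(4),(R.apply(p[:3])+d['ee']).round(4))
E
```

```text
g1 [0.49276942 0.22245567 0.26894366]
317 198 0.3789 [138 135 130] [0.0005 0.0008 0.209 ] [0.4929 0.2215 0.0599]
317 180 0.3709 [ 23  53 110] [0.0195 0.0008 0.2071] [0.5119 0.2215 0.0618]
317 212 0.3823 [137 134 133] [-0.0141  0.0008  0.2075] [0.4783 0.2215 0.0615]
300 190 0.3761 [ 20  53 109] [ 0.0089 -0.0167  0.2089] [0.5012 0.239  0.06  ]
308 300 0.1521 [73 76 76] [ 0.0102 -0.0029 -0.0277] [0.503  0.2253 0.2966]
308 310 0.1436 [74 76 77] [ 0.0105 -0.0027 -0.0365] [0.5034 0.2251 0.3054]
308 330 0.1306 [74 76 77] [ 0.0104 -0.0023 -0.0503] [0.5033 0.2248 0.3192]
308 345 0.1244 [96 98 99] [ 0.0091 -0.0022 -0.0574] [0.502  0.2247 0.3263]
317 305 0.1485 [14 13 13] [ 0.01    0.0009 -0.0315] [0.5028 0.2216 0.3004]
295 320 0.1451 [18 19 20] [ 0.006  -0.0078 -0.0365] [0.4989 0.2303 0.3054]
308 360 0.1139 [15 18 19] [ 0.0109 -0.0019 -0.0678] [0.5038 0.2244 0.3367]
c1 [0.49249876 0.22444364 0.15024041]
319 239 0.2672 [136 131 127] [-0.0035  0.0008  0.0895] [0.4934 0.221  0.0607]
319 200 0.2807 [15 39 82] [0.0204 0.0009 0.112 ] [0.4935 0.2449 0.0382]
319 180 0.315 [106 106 105] [0.029  0.0011 0.1513] [ 0.4937  0.2535 -0.001 ]
320 262 0.2723 [ 19  49 104] [-0.0213  0.0016  0.0887] [0.4941 0.2032 0.0615]
205 320 0.1386 [ 9 10 11] [ 0.0093 -0.0431 -0.0422] [0.4494 0.2339 0.1924]
200 340 0.1337 [ 9  9 12] [ 0.0051 -0.0434 -0.0488] [0.4491 0.2296 0.199 ]
180 370 0.1133 [15 14 16] [ 0.0082 -0.0431 -0.0692] [0.4494 0.2327 0.2195]
190 350 0.1225 [ 8  9 13] [ 0.0085 -0.0432 -0.0595] [0.4493 0.233  0.2097]
```

The depth image shows the shut fingertips about 27 mm behind the reported TCP, not 11 mm ahead, so the tool length is off by about 38 mm. The empty closure above the knob agrees with that. I'll shift all the heights by this and redo the grasp under guard.

```bash
python3 - <<'E'
from h import *
C=[.4933,.2220]
T=lambda: arm.read_state()['time']
arm.set_gripper(.85); print(T())
arm.movel([*C,.07],speed=.2)
print(arm.movel([*C,.006],speed=.1,guard=6),T(),arm.read_state()['ee_pos'])
arm.set_gripper(0.0,squeeze=20); s=arm.read_state(); print('w',s['width'],s['time'],s['ft_force'])
if s['width']>.3:
    arm.set_gripper(.8)
    q=np.array(arm.inverse_kinematics([*C,.006],down(np.pi/2))); print(q)
    arm.move_joints(q); print(T())
    arm.set_gripper(0.0,squeeze=35); s=arm.read_state(); print('w',s['width'],s['time'],s['ee_pos'],s['ft_force'],s['ft_torque'])
    arm.movel([*C,.05],speed=.15); arm.dwell(.1);s=arm.read_state(); print(s['width'],s['time'],s['ft_force'])
    cap('wrist','g2')
E
```

```text
15.0167
False 16.9583 [0.49375869 0.22212316 0.00651907]
w 0.5075411997863026 17.3167 [-6.88862760e-01  3.18405340e-03  6.54021838e+00]
[ 2.81172892e-01  6.15676529e-01  1.71484666e+00 -4.44089210e-16
  8.11069469e-01  2.81172892e-01]
19.0833
w 0.5037390201611103 19.425 [0.49396829 0.22219025 0.00663968] [ 0.74076114 -0.52954939  5.34681315] [-0.04348088  0.08649648 -0.05300676]
0.5102689271865157 19.9667 [-0.08131463  0.51176402 -1.94616689]
```

View pics/g2.png

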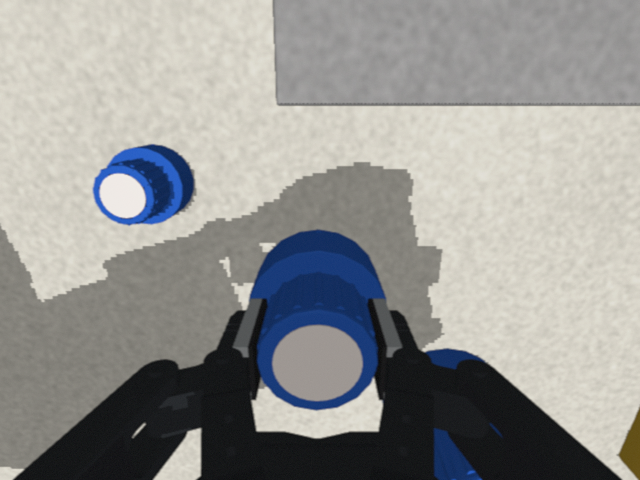

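The cap is gripped at width 0.51, with its disc centred at (317,364). Tool length and underside height are now known: underside z = TCP z − 6.5 mm. Next I'll lift, move over the mouth and lower gently.

```bash
cat >> h.py <<'E'
M=[.5957,-.1447]
def ft(n=5):
    F=[];
    for _ in range(n):
        s=arm.read_state(); F.append(np.r_[s['ft_force'],s['ft_torque']]); arm.dwell(.02)
    return np.mean(F,0),arm.read_state()
E
python3 - <<'E'
from h import *
arm.movel([.4933,.222,.215],speed=.3)
q=np.array(arm.inverse_kinematics([*M,.215],down(-.29))); print(q)
arm.move_joints(q); print(arm.read_state()['time'])
arm.movel([*M,.172],speed=.12); arm.dwell(.1)
cap('side','h1');cap('scene','h2')
f,s=ft(); print(s['time'],s['ee_pos'],f.round(2),s['width']); np.save('tare.npy',f)
a=[cv2.resize(cv2.imread('pics/%s.png'%n)[y:y+120,x:x+100],None,fx=4,fy=4,interpolation=2) for n,x,y in(('h1',315,130),('h2',220,150))]
cv2.imwrite('pics/h12.png',cv2.hconcat(a))
E
```

```text
[-0.3632456   0.50287321  1.25539421  0.          1.38332522  1.49755073]
22.1333
22.925 [ 0.59606086 -0.14480493  0.1728338 ] [ 0.02 -0.1  -1.21  0.02  0.02  0.01] 0.5024329478021761
```

View pics/h12.png

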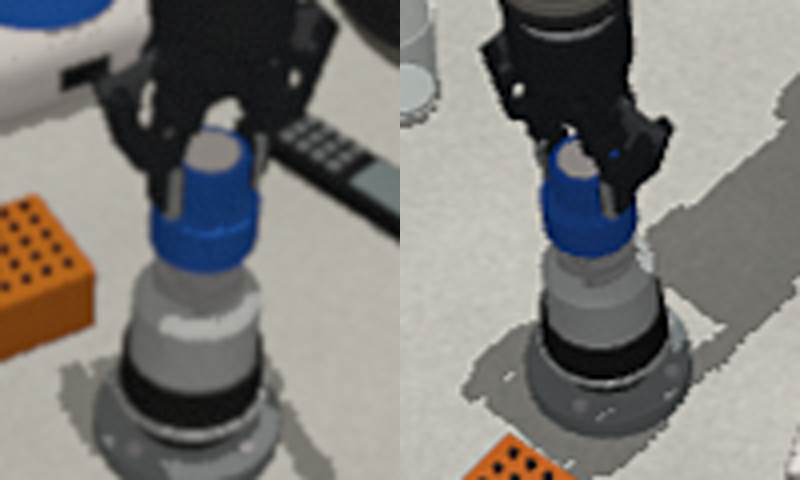

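The cap hangs concentrically above the neck in both views: side crop about (205,265), scene crop about (590,250). Lowering gently.

```bash
python3 - <<'E'
from h import *
t=np.load('tare.npy')
g=arm.movel([*M,.151],speed=.04,guard=2.5); f,s=ft(); print(g,s['time'],s['ee_pos'],(f-t).round(2))
E
```

```text
False 23.6833 [ 0.59578388 -0.14448559  0.15104592] [ 0.64  2.07 -0.52  0.31 -0.18  0.03]
```

```bash
python3 - <<'E'
from h import *
t=np.load('tare.npy')
f,s=ft(10); print(s['time'],(f-t).round(2))
arm.movel([M[0],M[1]+.0007,.151],speed=.02); f,s=ft(8); print(s['time'],s['ee_pos'],(f-t).round(2))
for z in(.149,.147):
    g=arm.movel([M[0],M[1]+.0007,z],speed=.03,guard=3); f,s=ft(6); print(g,s['time'],s['ee_pos'],(f-t).round(2))
    if f[2]-t[2]>2.5: break
E
```

```text
23.85 [ 0.95  1.89 -0.58  0.31 -0.15  0.04]
24.2333 [ 0.59580712 -0.14413483  0.15115685] [ 0.88  1.05 -0.01  0.12 -0.2   0.02]
False 24.5833 [ 0.59545688 -0.14393976  0.14866306] [ 0.14  0.78 -1.7   0.08 -0.13  0.05]
False 24.9333 [ 0.59565631 -0.14410918  0.1470516 ] [-0.14  0.23 -0.1  -0.   -0.   -0.02]
```

```bash
python3 - <<'E'
from h import *
t=np.load('tare.npy'); Y=M[1]+.0009
for z in(.145,.143,.141,.139):
    g=arm.movel([M[0],Y,z],speed=.03,guard=3); f,s=ft(6); print(g,s['time'],s['ee_pos'],(f-t).round(2),s['width'])
    if f[2]-t[2]>2: break
cap('side','h3');cap('scene','h4');cap('wrist','h5')
a=[cv2.resize(cv2.imread('pics/%s.png'%n)[y:y+120,x:x+100],None,fx=4,fy=4,interpolation=2) for n,x,y in(('h3',315,130),('h4',220,150))]
cv2.imwrite('pics/h34.png',cv2.hconcat(a))
E
```

```text
False 25.2833 [ 0.59583364 -0.143898    0.14518524] [ 0.35 -0.19  0.75 -0.05 -0.03 -0.01] 0.5062206133425787
False 25.6333 [ 0.59581888 -0.14384879  0.14312124] [ 0.14  0.07  1.95 -0.05 -0.05 -0.02] 0.5019880519687956
False 25.9833 [ 0.59582824 -0.14384596  0.14111627] [ 0.2  -0.49  3.25 -0.1  -0.08 -0.01] 0.5042956243922777
```

View pics/h34.png

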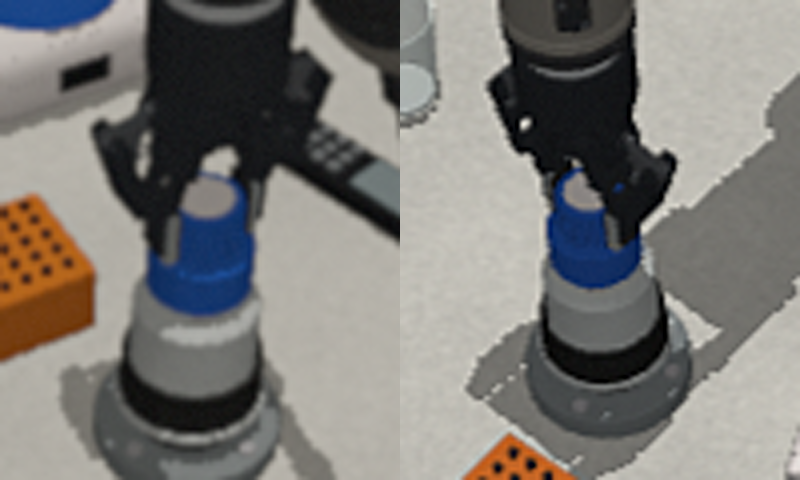

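View pics/h5.png

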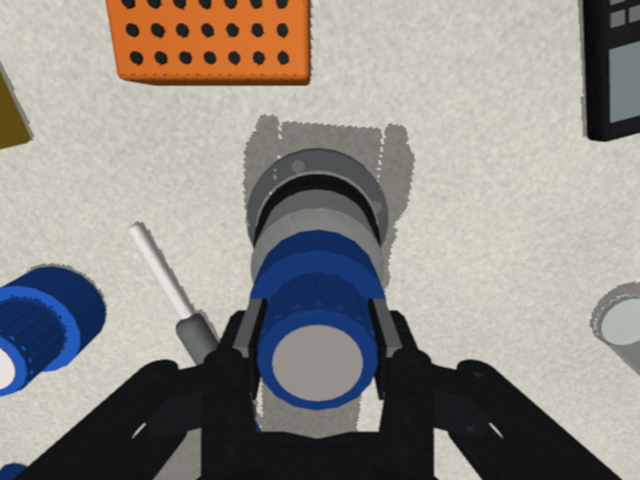

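The cap hasn't slipped in the jaws. Contact began at TCP z of about 0.1458, so the underside is about 17.7 mm below the mouth: it appears to have dropped straight into a start. The last joint only has about 92° of clockwise travel left, so I'll ease off the press, release, wind the wrist back and regrip.

```bash
python3 - <<'E'
from h import *
t=np.load('tare.npy'); P=[.5957,-.1440]
arm.movel([*P,.1455],speed=.04); f,s=ft(4); print(s['time'],(f-t).round(2))
arm.set_gripper(.75)
arm.movel([*P,.1485],speed=.05); f,s=ft(4); print(s['time'],(f-t).round(2),s['width'])
q=np.array(arm.read_state()['joint_positions']); 
qq=np.array(arm.inverse_kinematics([*P,.1485],s['tool_rot'])); print(qq); qq[5]=-.6; arm.move_joints(qq)
f0,s=ft(6); print(s['time'],f0.round(2),s['ee_pos']); np.save('tare2.npy',f0)
cap('wrist','r0')
arm.set_gripper(0,squeeze=38); f,s=ft(6); print(s['time'],(f-f0).round(2),s['width'],s['ee_pos'])
cap('wrist','r1')
cv2.imwrite('pics/r01.png',cv2.hconcat([cv2.imread('pics/r%d.png'%i)[100:460,120:520] for i in(0,1)]))
E
```

```text
26.4667 [ 0.19  0.32  0.34 -0.03 -0.02 -0.01]
27.1167 [ 0.1   0.16  1.04 -0.03  0.01  0.  ] 0.7507709952550806
[-3.62178248e-01  5.52307645e-01  1.35821536e+00  1.69062735e-05
  1.23080780e+00  1.49858352e+00]
29.0333 [ 0.17 -0.29 -0.29 -0.    0.   -0.01] [ 0.59569917 -0.14400222  0.14847278]
29.4917 [-0.36  0.19  0.36  0.   -0.05  0.02] 0.5014883485645688 [ 0.59572877 -0.14398823  0.14853353]
```

View pics/r01.png

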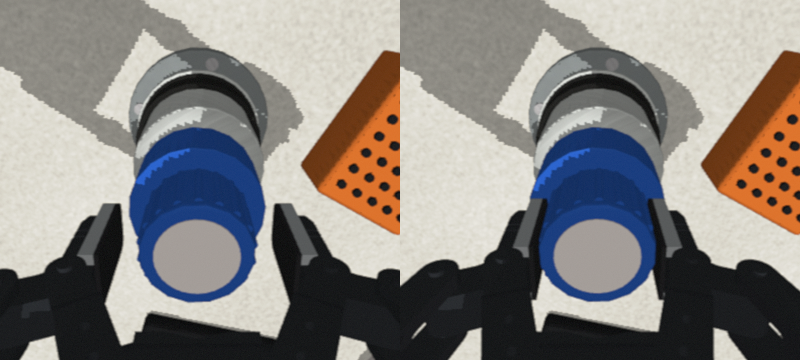

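Regripped squarely; the left panel shows it open and the right panel closed on the knob. Now I'll press lightly and turn clockwise in small steps, watching torque and force.

```bash
cat >> h.py <<'E'
P=[.5957,-.1440]
def turn(z,q6):
    q=np.array(arm.inverse_kinematics([*P,z],arm.read_state()['tool_rot'])); q[:5]=np.array(arm.inverse_kinematics([*P,z],down(0)))[:5]; q[5]=q6
    arm.move_joints(q)
E
python3 - <<'E'
from h import *
t=np.load('tare.npy'); z=.1445; q6=-.6
turn(z,q6); f,s=ft(4); print(s['time'],(f-t).round(2))
for i in range(7):
    q6+=np.radians(8); fz=f[2]-t[2]
    if fz<3.2: z-=.0007
    turn(z,q6); f,s=ft(4); print(i,s['time'],round(z,4),s['ee_pos'][2].round(4),s['joint_positions'][5].round(3),(f-t).round(2))
    if abs(f[5]-t[5])>.2 or f[2]-t[2]>5: break
E
```

```text
29.8583 [ 0.46  0.05  3.01 -0.05 -0.07 -0.  ]
0 30.1833 0.1438 0.144 -0.464 [ 0.63  0.2   3.21 -0.01 -0.16 -0.02]
1 30.5083 0.1438 0.1438 -0.326 [ 0.11  0.27  3.13 -0.04 -0.12 -0.03]
2 30.8333 0.1431 0.1431 -0.186 [ 0.53  0.6   3.21 -0.03 -0.13 -0.01]
3 31.1583 0.1431 0.1431 -0.047 [ 0.29 -0.22  2.49 -0.07 -0.06  0.01]
4 31.4833 0.1424 0.1424 0.093 [ 0.37  0.29  2.91 -0.02 -0.09 -0.02]
5 31.8083 0.1417 0.1417 0.232 [ 0.49  0.11  2.77 -0.11 -0.06 -0.03]
6 32.1333 0.141 0.1411 0.372 [ 0.08 -0.02  2.71 -0.08 -0.07 -0.05]
```

It sinks at constant force, 3.4 mm over 56°, so it is in the thread. Continuing.

```bash
python3 - <<'E'
from h import *
t=np.load('tare.npy'); z=.141; q6=-.6+np.radians(56)
f,s=ft(2); T=56
for i in range(16):
    d=8 if T<72 else 3
    T+=d; q6+=np.radians(d); fz=f[2]-t[2]
    if fz<3.2: z-=.00008*d if fz>2.5 else .0001*d
    turn(z,q6); f,s=ft(5); print(T,s['time'],round(z,4),s['ee_pos'][2].round(4),s['joint_positions'][5].round(3),(f-t).round(2))
    if abs(f[5]-t[5])>.23 or f[2]-t[2]>5 or T>112: break
E
```

```text
64 32.5083 0.1402 0.1402 0.512 [ 0.5  -0.18  3.27 -0.16 -0.05 -0.05]
72 32.85 0.1402 0.1402 0.652 [ 0.23 -0.11  2.82 -0.05 -0.03 -0.06]
75 33.1833 0.14 0.1399 0.706 [-0.25 -0.51  2.79 -0.08  0.05 -0.01]
78 33.5167 0.1397 0.1397 0.759 [-0.03 -0.48  2.62 -0.13  0.05 -0.02]
81 33.85 0.1395 0.1395 0.812 [ 0.3  -0.66  2.51 -0.09  0.02  0.05]
84 34.1833 0.1392 0.1393 0.864 [-0.07 -0.15  2.85 -0.07 -0.01  0.13]
87 34.5167 0.139 0.1391 0.917 [ 0.48  0.    2.71 -0.04 -0.04  0.22]
90 34.85 0.1388 0.1388 0.969 [ 0.04  0.02  3.1  -0.02 -0.08  0.3 ]
```

At 81° a solid stop sets in: torque climbs 0.09 N m per 3°, which is the collar spring, and has reached 0.30 N m (about 0.16 rad), with the cap about 6.5 mm lower. It is home and snug. I'll relieve the press, let go and check.

```bash
python3 - <<'E'
from h import *
t=np.load('tare.npy')
s=arm.read_state(); 
arm.movel([*P,.1425],speed=.03); f,s=ft(4); print(s['time'],(f-t).round(2))
arm.set_gripper(.8); print(arm.read_state()['width'])
arm.movel([*P,.24],speed=.15); arm.dwell(.1)
cap('wrist','z1');cap('side','z2');cap('scene','z3')
f,s=ft(3); print(s['time'],f.round(2),s['ee_pos'])
d=dict(np.load('pics/z1.npz')); R=Ro.from_rotvec(d['rot'])
# disc/top depth
vv,uu=np.mgrid[120:320:2,220:420:2]; zz=d['range_z'][vv,uu].ravel(); u=uu.ravel();v=vv.ravel()
p=np.stack([(u-d['mtx'][0,2])/d['mtx'][0,0]*zz,(v-d['mtx'][1,2])/d['mtx'][1,1]*zz,zz,0*zz+1])
W=R.apply((d['tool_from_camera']@p)[:3].T)+d['ee']
k=np.hypot(W[:,0]-P[0],W[:,1]-P[1])<.018; k&=W[:,2]>.17
print(k.sum(),np.median(W[k,2]),W[k].mean(0)); A=np.c_[W[k,:2]-P,np.ones(k.sum())]; print('tilt',np.linalg.lstsq(A,W[k,2],rcond=None)[0])
a=[cv2.resize(cv2.imread('pics/%s.png'%n)[y:y+120,x:x+100],None,fx=4,fy=4,interpolation=2) for n,x,y in(('z2',315,130),('z3',220,150))]
cv2.imwrite('pics/z23.png',cv2.hconcat(a))
E
```

```text
35.1917 [ 0.3  -0.17  1.04 -0.02 -0.15  0.29]
0.8003003575122968
36.6583 [ 0.32  0.03  0.14 -0.02  0.02  0.01] [ 0.59547905 -0.14392709  0.23926236]
632 0.1933070118891354 [ 0.59611459 -0.14376962  0.19330391]
tilt [ 1.04979932e-04 -6.07207744e-03  1.93305266e-01]
```

View pics/z23.png

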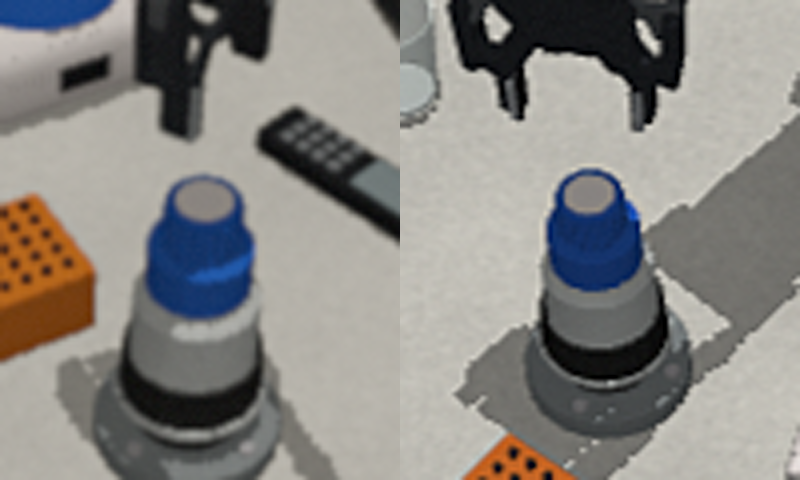

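View pics/z1.png

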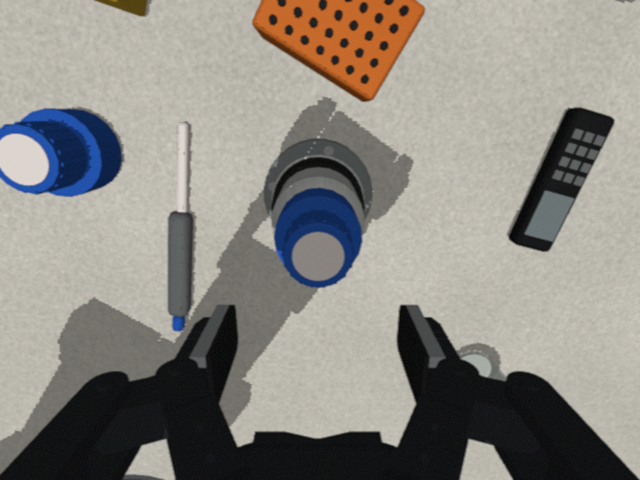

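View pics/z3.png

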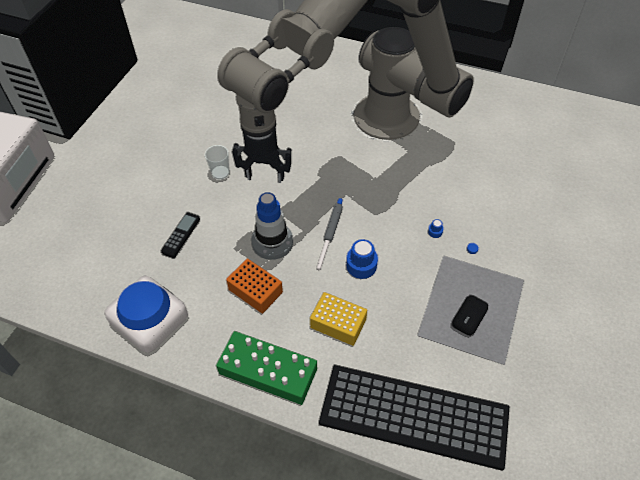

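The cap top reads z ≈ 0.193 and is level to within 0.4°. That puts the underside 24 to 25 mm below the mouth, which is fully home. The bystanders look unmoved and the gripper is clear, so I'm handing in.

```bash
python3 -c "
from h import *
arm.job_done(); print(arm.read_state()['time'])"
```

```text
the job is handed in; nothing more can be done
the job is handed in; nothing more can be done
```

I screwed the middle blue cap fully home on the canister and handed the job in at about 37 s of the 72 s allowed.

**Grasp:** The first grasp closed above the knob on nothing. The depth image showed the fingertips about 38 mm farther back than the stated tool point. I corrected the heights and gripped it twice at right angles to centre it.

**Threading:** The cap dropped straight into a thread start, so it never crossed. I let go once to wind the wrist back, then turned it clockwise under about 3 N. It sank at a steady force until a solid stop at about 81° and was snugged to 0.30 N m, about 0.16 rad of collar twist.

**Last checks:**
- **Seating:** the cap is level to about 0.4°, with its underside 24 to 25 mm below the mouth.
- **Gripper:** it was open and clear of the cap.
- **Bystanders:** they look unmoved in the scene picture.
- **Force readings:** about 2 N of sideways force appeared while setting the cap down, and it went away after I shifted the cap about 0.7 mm. About 6 N of upward force appeared when gripping it on the bench; I think the fingertips were touching the shoulder.

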